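# Move four drives from the old dock to the new one, bay for bay

### The arm

A 7-joint arm with a two-finger parallel gripper is mounted at the origin on a cart in front of the work surface, level with it; the furniture and walls round the work are solid. World frame = base frame: x ahead of the robot, y to its left, z up, the work surface at z = 0. Lengths are in m, angles in rad, forces in N, time in s.
With the tool pointing down it reaches from about 0.4 to 0.85 m from the base axis. Payload 10.4 kg.
Tool frame: the origin (TCP) lies at the very end of the fingers, on their centre line; the grasp point (between the pads) lies r.grip_depth behind it (r.grip_depth is the distance from the TCP to the grasp point, in m); y points along the fingers, z is the direction in which the jaws open and shut, and the axes are right-handed (so a half turn about y gives the same grasp; the last joint's range is limited). The gripper opens to 87 mm and grips with 3 to 60 N. Pads are 19 mm wide; open, the fingers measure 117 mm over their backs; the gripper's body (75 mm by 190 mm) begins 51 mm behind the grasp point.
Start: joints at [1.318, 0.332, -0.065, 1.46, 0.022, 1.35, -0.088], TCP at [0.142, -0.609, 0.223] pointing down, gripper open.
Joint ranges: [-2.6, 2.6], [-0.5, 2.12], [-1.47, 1.34], [0.16, 2.42], [-1.27, 4.41], [0.06, 2.06], [-2.6, 2.6]. Speed limits (rad/s): [2.22, 2.22, 2.79, 2.79, 3.14, 3.14, 3.14].

### API

Orientations are given as a unit quaternion [x, y, z, w].
In Python, from bench import r gives the robot as it stands.
- The arm moves only by the shell command python3 -m jog 'ROWS' [OPENING] [FORCE]. ROWS is JSON, a list of rows, each a list of 6 numbers: the shift along the tool's x, y, z in m, then the turn, a rotation vector about the tool's x, y, z in degrees. A call has 1 to 12 rows; each row shifts and turns the pose as measured when the row begins, along the tool's axes as they then stand; what a row does not reach is not made up. A row lasts 1/12 s, in which the tool goes at most 41.7 mm and 7.16 degrees, less where a joint would pass 70% of its speed; a pose out of reach is approached as far as the arm can. A call with a gripper value outside its range is refused whole. OPENING is the opening, from -1 (shut) to 1 (fully open), so that 0 is half open, set as the call begins (- or left out, the last holds). The fingers move at their own pace and stop on an object; FORCE is the grip in N (left out, the last holds). Time passes only in rows, so rows that do not move let the fingers close. It gives the time, the measured TCP pose, the force and the opening at its end, in the units of the state.
- r.read_state(): the state, without advancing time (a new reading comes with each control period).
- r.camera(name): name is "side" or "top"; returns a dict with "image" (400x640x3 uint8, red, green, blue), "range_z" (400x640 float32, m along the optical axis (not along the pixel's ray), 0 where there is no reading), "K" (3x3 intrinsics, pixels), "R" (3x3) and "t" (3): a world point X has camera coordinates R X + t. Camera axes: x right, y down, z forward; pixel columns grow to the right and rows downward; lengths in m; the calibration is good to about 2 mm. A picture is of the moment at which its call begins.
- r.close_job(): hands the job in, once; it reports no verdict.
The state is a dict: "time": time; "joint_positions": joint angles; "joint_vel": joint speeds; "joint_torque": joint torques, N m; "ee_pos": TCP position; "eef_rot": TCP orientation; "ft_force": force on the tool from outside, world axes, zero at the start; "torque": the same for the moment, N m; "width": finger opening in m.
Only numpy, scipy, OpenCV 4.12 (cv2) and the standard library are available. Lean on these libraries where they do the work, as an engineer would, in place of code of your own. Each camera call takes 0.05 s, during which the arm holds its last target. There are 200 camera calls.

### The job

The old dark grey drive dock is being retired: move its four drives into the empty white dock, one at a time and without setting any down on the bench, each straight into the bay of the same number, since the array only starts with its drives in their old bay order. On both docks bay 1 is the one next to the power button, which is at the left end of the dark grey dock and the right end of the white one (as seen from the dock's front). Keep each drive the same way round to its dock, and lower it in, without letting it drop, until it is fully seated and upright.

Things in the scene. Friction and masses are not known exactly. Their poses are not given: they have to be found in the camera images.
- drive_plain: Drive, plain satin aluminium, fine dark grooves on its -y face. All four drives: 70 (x) x 15 (y, thickness) x 100 mm (z), 0.1 to 0.2 kg, upright in a bay of old_dock. Origin: centre of the lower end, z up; axes parallel to the dock's while in it. Grip across the 15 mm thickness; seated, 55 mm stand above the dock.
- drive_label: Drive, black, white paper label on its -y face, two steel screw heads on the top edge; size and axes as drive_plain. In the lower end of every drive the connector recess (8 mm deep, 11 mm wide) is off centre, x = -31 to +11 mm: a drive seats only with its x axis along the dock's; turned half round it stays 4 to 6 mm too high.
- drive_disk: Drive, bright steel, a large round raised disc on its -y face and a black strip along the top edge; size, axes, recess as drive_plain and drive_label. Which drive is in which bay of old_dock varies. A wall shelf overhangs the back of the bench (from world x = 0.66 m back, underside at z = 0.625 m): keep carries low.
- drive_finned: Drive, dark steel, vertical cooling ribs on its -y face and ribs across the top edge; size, axes, recess as drive_plain and drive_label.
- old_dock: Old dock, dark grey, fixed, 60 mm high, x -55 to 55, y -100 to 130 mm; power button (4 mm proud) on top at y = +111. Origin: on the bench under the middle of the slot row; x to its back. Bays 1 to 4, shown by 1 to 4 pips on the front rim: slots at x = 0, y = +72, +24, -24, -72 mm, floor at z = 15 mm. A seated drive's origin is at z = 15, its top at z = 115 mm.
- new_dock: New dock, white, fixed, empty; origin, heights as old_dock; y -130 to 100 mm, power button on top at y = -111. Bays 1 to 4: y = -72, -24, +24, +72 mm. Slots of both docks: 21 (y) x 78 (x) mm, 45 deep, top 12 mm sloping out to a 33 x 90 mm mouth; on the floor a connector tongue 32 (x) x 3 x 6 mm high, centre x = -10 mm, enters the drive's recess.

How it is judged:
At the end, for the whole second after the job is handed in: All four drives stand in the new dock, one in each bay (bay order: see what must never happen), within 8 mm of the row's middle line, fully seated (lower end at most 3 mm above the slot floor), upright within 0.15 rad, released and at rest (x of drive_plain in the frame of new_dock between -0.008 and 0.008 m and y of drive_plain in the frame of new_dock between -0.08 and 0.08 m and z of drive_plain in the frame of new_dock between 0.01 and 0.018 m and x of drive_label in the frame of new_dock between -0.008 and 0.008 m and y of drive_label in the frame of new_dock between -0.08 and 0.08 m and z of drive_label in the frame of new_dock between 0.01 and 0.018 m and x of drive_disk in the frame of new_dock between -0.008 and 0.008 m and y of drive_disk in the frame of new_dock between -0.08 and 0.08 m and z of drive_disk in the frame of new_dock between 0.01 and 0.018 m and x of drive_finned in the frame of new_dock between -0.008 and 0.008 m and y of drive_finned in the frame of new_dock between -0.08 and 0.08 m and z of drive_finned in the frame of new_dock between 0.01 and 0.018 m and angle between each of drive_plain, drive_label, drive_disk, drive_finned's own z axis and vertical below 0.15 rad and linear speed of each of drive_plain, drive_label, drive_disk, drive_finned below 0.03 m/s and angular speed of each of drive_plain, drive_label, drive_disk, drive_finned below 1 rad/s); the robot touches nothing.
It fails at once if a drive goes down into a bay of the new dock while the bay of the same number in the old dock still holds its drive ((((y of drive_plain in the frame of new_dock between -0.082 and -0.062 m and height (world z) of drive_plain below 0.03 m) or (y of drive_label in the frame of new_dock between -0.082 and -0.062 m and height (world z) of drive_label below 0.03 m) or (y of drive_disk in the frame of new_dock between -0.082 and -0.062 m and height (world z) of drive_disk below 0.03 m) or (y of drive_finned in the frame of new_dock between -0.082 and -0.062 m and height (world z) of drive_finned below 0.03 m)) and ((y of drive_plain in the frame of old_dock between 0.062 and 0.082 m and height (world z) of drive_plain below 0.03 m) or (y of drive_label in the frame of old_dock between 0.062 and 0.082 m and height (world z) of drive_label below 0.03 m) or (y of drive_disk in the frame of old_dock between 0.062 and 0.082 m and height (world z) of drive_disk below 0.03 m) or (y of drive_finned in the frame of old_dock between 0.062 and 0.082 m and height (world z) of drive_finned below 0.03 m))) or (((y of drive_plain in the frame of new_dock between -0.034 and -0.014 m and height (world z) of drive_plain below 0.03 m) or (y of drive_label in the frame of new_dock between -0.034 and -0.014 m and height (world z) of drive_label below 0.03 m) or (y of drive_disk in the frame of new_dock between -0.034 and -0.014 m and height (world z) of drive_disk below 0.03 m) or (y of drive_finned in the frame of new_dock between -0.034 and -0.014 m and height (world z) of drive_finned below 0.03 m)) and ((y of drive_plain in the frame of old_dock between 0.014 and 0.034 m and height (world z) of drive_plain below 0.03 m) or (y of drive_label in the frame of old_dock between 0.014 and 0.034 m and height (world z) of drive_label below 0.03 m) or (y of drive_disk in the frame of old_dock between 0.014 and 0.034 m and height (world z) of drive_disk below 0.03 m) or (y of drive_finned in the frame of old_dock between 0.014 and 0.034 m and height (world z) of drive_finned below 0.03 m))) or (((y of drive_plain in the frame of new_dock between 0.014 and 0.034 m and height (world z) of drive_plain below 0.03 m) or (y of drive_label in the frame of new_dock between 0.014 and 0.034 m and height (world z) of drive_label below 0.03 m) or (y of drive_disk in the frame of new_dock between 0.014 and 0.034 m and height (world z) of drive_disk below 0.03 m) or (y of drive_finned in the frame of new_dock between 0.014 and 0.034 m and height (world z) of drive_finned below 0.03 m)) and ((y of drive_plain in the frame of old_dock between -0.034 and -0.014 m and height (world z) of drive_plain below 0.03 m) or (y of drive_label in the frame of old_dock between -0.034 and -0.014 m and height (world z) of drive_label below 0.03 m) or (y of drive_disk in the frame of old_dock between -0.034 and -0.014 m and height (world z) of drive_disk below 0.03 m) or (y of drive_finned in the frame of old_dock between -0.034 and -0.014 m and height (world z) of drive_finned below 0.03 m))) or (((y of drive_plain in the frame of new_dock between 0.062 and 0.082 m and height (world z) of drive_plain below 0.03 m) or (y of drive_label in the frame of new_dock between 0.062 and 0.082 m and height (world z) of drive_label below 0.03 m) or (y of drive_disk in the frame of new_dock between 0.062 and 0.082 m and height (world z) of drive_disk below 0.03 m) or (y of drive_finned in the frame of new_dock between 0.062 and 0.082 m and height (world z) of drive_finned below 0.03 m)) and ((y of drive_plain in the frame of old_dock between -0.082 and -0.062 m and height (world z) of drive_plain below 0.03 m) or (y of drive_label in the frame of old_dock between -0.082 and -0.062 m and height (world z) of drive_label below 0.03 m) or (y of drive_disk in the frame of old_dock between -0.082 and -0.062 m and height (world z) of drive_disk below 0.03 m) or (y of drive_finned in the frame of old_dock between -0.082 and -0.062 m and height (world z) of drive_finned below 0.03 m)))).
It fails at once if a drive is set down or dropped on the bench (height (world z) of any of drive_plain, drive_label, drive_disk, drive_finned below 0.006 m).
It fails at once if a drive is let fall into a bay of the new dock (moves there at more than 0.7 m/s, a drop of about 25 mm) ((height (world z) of drive_plain below 0.055 m and x of drive_plain in the frame of new_dock between -0.02 and 0.02 m and y of drive_plain in the frame of new_dock between -0.1 and 0.1 m and linear speed of drive_plain above 0.7 m/s) or (height (world z) of drive_label below 0.055 m and x of drive_label in the frame of new_dock between -0.02 and 0.02 m and y of drive_label in the frame of new_dock between -0.1 and 0.1 m and linear speed of drive_label above 0.7 m/s) or (height (world z) of drive_disk below 0.055 m and x of drive_disk in the frame of new_dock between -0.02 and 0.02 m and y of drive_disk in the frame of new_dock between -0.1 and 0.1 m and linear speed of drive_disk above 0.7 m/s) or (height (world z) of drive_finned below 0.055 m and x of drive_finned in the frame of new_dock between -0.02 and 0.02 m and y of drive_finned in the frame of new_dock between -0.1 and 0.1 m and linear speed of drive_finned above 0.7 m/s)).
It also fails if it takes over 96 s, if anything falls off the work surface, if the arm or the gripper's body presses on something with over 40 N, if the wrist force passes 120 N, or if a joint passes its speed limit or range.

## Working session

There is one attempt and no reset: what is moved stays moved. The work goes in short steps, Python scripts to look and compute and a shell command to move; the robot and the scene stay as the last step left them, time stands still between calls to the robot, and variables do not carry over. Pictures are saved under pics/ and viewed, about 12 in all and at most 16, crops included, and the job is handed in when it is done.

```bash
ls; mkdir -p pics; python3 - <<'E'
from bench import r
import cv2,numpy as np
s=r.read_state();print({k:np.round(v,3).tolist() for k,v in s.items()},r.grip_depth)
for n in("top","side"):
    c=r.camera(n);cv2.imwrite(f"pics/{n}0.png",c["image"][:,:,::-1]);np.savez(f"{n}0.npz",**c)
    print(n,c["K"].round(1).tolist(),c["R"].round(3).tolist(),c["t"].round(3).tolist())
E
```

```text
pics
{'time': 0.0, 'joint_positions': [1.318, 0.333, -0.065, 1.461, 0.022, 1.35, -0.088], 'joint_vel': [0.0, 0.0, -0.0, -0.001, -0.001, 0.001, -0.002], 'joint_torque': [-0.001, -62.326, 0.024, -38.991, -0.061, 0.04, 0.0], 'ee_pos': [0.142, -0.608, 0.222], 'eef_rot': [-0.081, 0.703, -0.702, 0.081], 'ft_force': [-0.211, -0.231, 0.047], 'torque': [-0.044, -0.004, -0.0], 'width': 0.087} 0.0187
top [[509.2, 0.0, 320.9], [0.0, 509.2, 204.8], [0.0, 0.0, 1.0]] [[-0.0, -1.0, -0.0], [-0.984, 0.0, -0.178], [0.178, 0.0, -0.984]] [-0.056, 0.52, 0.977]
side [[507.7, 0.0, 322.8], [0.0, 507.7, 197.2], [0.0, 0.0, 1.0]] [[-0.965, -0.262, -0.017], [-0.139, 0.564, -0.814], [0.223, -0.783, -0.581]] [0.476, 0.148, 0.954]
```

View pics/top0.png

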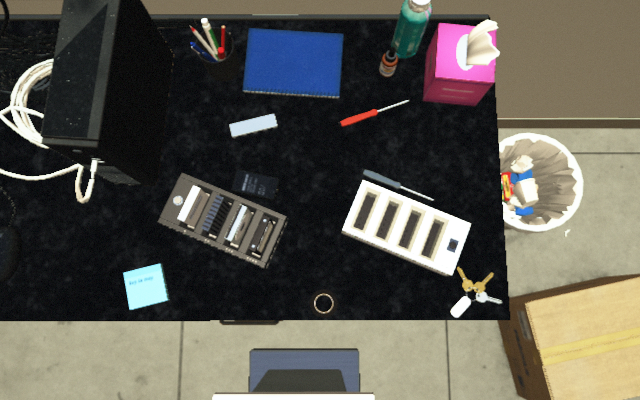

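View pics/side0.png

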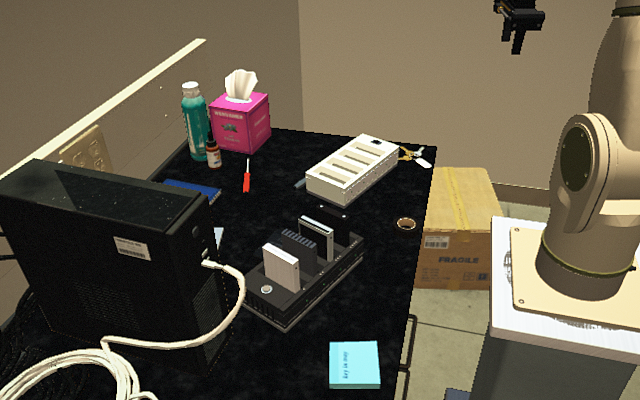

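The top view shows the old dock at about (222,220), with its button on the left at (178,201). The white dock is at about (407,228), with its button on the right at (453,245), so both fronts face the robot. The side view shows a tall tower close to the old dock's bay 1 end.

```bash
cat > h.py <<'E'
import numpy as np,cv2
def cloud(c):
    Z=c["range_z"];v,u=np.indices(Z.shape);K=c["K"]
    P=np.stack([(u-K[0,2])/K[0,0]*Z,(v-K[1,2])/K[1,1]*Z,Z],-1)
    W=(P-c["t"])@c["R"];W[Z==0]=np.nan;return W
def dock(W,box,zl=.055,zh=.064):
    v0,v1,u0,u1=box;A=W[v0:v1,u0:u1];m=(A[...,2]>zl)&(A[...,2]<zh)
    m=cv2.morphologyEx(m.astype(np.uint8),cv2.MORPH_OPEN,np.ones((3,3)))>0
    p=A[m].astype(np.float32);return p,cv2.minAreaRect(p[:,:2].copy()*1000)
E
python3 - <<'E'
from h import *
t=np.load("top0.npz");s=np.load("side0.npz");W=cloud(t);S=cloud(s)
for n,b in(("old",(160,280,150,300)),("new",(170,285,335,480))):
    p,R=dock(W,b);print(n,len(p),R,p[:,2].mean(), cv2.boxPoints(R).tolist())
for n,b in(("old",(220,340,230,370)),("new",(125,215,295,410))):
    p,R=dock(S,b);print("side",n,len(p),R,p[:,2].mean())
# drives tops in old dock
A=W[160:280,150:300];m=((A[...,2]>.1)&(A[...,2]<.125)).astype(np.uint8)
k,l,st,_=cv2.connectedComponentsWithStats(m)
for i in range(1,k):
    if st[i,4]>15:
        q=A[l==i];print("drive",st[i,4],q.mean(0).round(4),cv2.minAreaRect((q[:,:2]*1000).astype(np.float32)))
for n,C in(("t",W),("s",S)):
    T=C[(C[...,2]>.15)&(C[...,1]>.05)&(C[...,0]>.3)&(C[...,0]<1)]
    print(n,len(T),T.min(0) if len(T) else 0,T.max(0) if len(T) else 0)
    if len(T): print(cv2.boxPoints(cv2.minAreaRect((T[:,:2]*1000).astype(np.float32))).tolist())
E
```

```text
old 2696 ((490.40997314453125, 140.75840759277344), (230.88803100585938, 110.1351318359375), 67.0926284790039) 0.060913928 [[394.74957275390625, 55.853477478027344], [496.19891357421875, 12.984214782714844], [586.0703735351562, 225.663330078125], [484.62103271484375, 268.5325927734375]]
new 3511 ((475.3863525390625, -223.23300170898438), (230.1099090576172, 111.3514404296875), 67.37960815429688) 0.060647853 [[379.74072265625, -308.02294921875], [482.5262451171875, -350.85137939453125], [571.031982421875, -138.44305419921875], [468.2464599609375, -95.6146240234375]]
side old 2247 ((491.5804138183594, 141.29678344726562), (232.82357788085938, 112.9545669555664), 66.69517517089844) 0.058719337
side new 1552 ((477.39178466796875, -221.34133911132812), (233.72549438476562, 114.28229522705078), 67.53321075439453) 0.05826492
drive 382 [0.5111 0.1916 0.1141] ((511.71746826171875, 193.2350616455078), (16.513952255249023, 70.5381851196289), 66.28387451171875)
drive 365 [0.4924 0.1468 0.1149] ((493.0640563964844, 147.76046752929688), (16.167451858520508, 69.57915496826172), 67.55915832519531)
drive 368 [0.4745 0.103  0.1147] ((475.087890625, 103.76722717285156), (16.604541778564453, 70.72091674804688), 67.0357894897461)
drive 355 [0.4539 0.0591 0.1149] ((454.764404296875, 59.538360595703125), (15.729734420776367, 70.00162506103516), 67.35428619384766)
t 15425 [0.49899252 0.19466133 0.15004134] [0.89964797 0.56455785 0.30260508]
[[490.0286865234375, 372.370849609375], [618.4847412109375, 100.33877563476562], [1025.480224609375, 292.52581787109375], [897.024169921875, 564.557861328125]]
s 37293 [0.50139237 0.05000169 0.15000361] [0.96793144 0.38986326 0.48420164]
[[488.57421875, 348.0962219238281], [954.16259765625, 33.366668701171875], [1091.4522705078125, 236.46316528320312], [625.8638916015625, 551.1927490234375]]
```

```bash
cat >> h.py <<'E'
from scipy.spatial.transform import Rotation as Ro
YO,YN=np.radians(-23.0),np.radians(-22.6)
OO,ON=np.array([.4842,.1266]),np.array([.4820,-.2087])
def fr(y): return np.array([[np.cos(y),-np.sin(y)],[np.sin(y),np.cos(y)]])
def to(which,y,z):   # tool-axis shift + turn to TCP target above local y at height z
    from bench import r
    s=r.read_state();O,Y=(OO,YO) if which=="o" else (ON,YN)
    R=Ro.from_quat(s["eef_rot"]);F=fr(Y)
    M=np.column_stack([np.r_[F[:,0],0],[0,0,-1],np.r_[F[:,1],0]])
    T=np.r_[O+F@[0,y],z];d=T-s["ee_pos"]
    print("t",round(s["time"],2),"tcp",s["ee_pos"].round(4),"local",(F.T@(s["ee_pos"][:2]-O)*1000).round(1),"shift mm",(R.inv().apply(d)*1000).round(1),"turn",np.degrees((R.inv()*Ro.from_matrix(M)).as_rotvec()).round(2),"q",s["joint_positions"].round(2),"f",s["ft_force"].round(1),"w",round(float(s["width"]),4))
    print(" shift in dock axes(x,down,y) mm",(M.T@d*1000).round(1))
E
python3 - <<'E'
from h import *
t=np.load("top0.npz");s=np.load("side0.npz")
print("tool axes cols",Ro.from_quat([-0.081,.703,-.702,.081]).as_matrix().round(2).tolist())
for C in (cloud(t),cloud(s)):
    P=C.reshape(-1,3);P=P[np.isfinite(P[:,0])&(P[:,2]>.02)&(P[:,2]<.5)]
    L=(P[:,:2]-OO)@fr(YO)*1000
    for a in range(-80,121,20):
        m=(abs(L[:,0]-a)<10)&(L[:,1]>135)&(L[:,1]<400)
        if m.any():
            q=np.argsort(L[m,1])[:60];print(a,"ymin",L[m,1][q][[0,20,-1]].round(0),"z",P[m,2][q].min().round(2),P[m,2][q].max().round(2))
to("o",72,.2)
to("o",-72,.2)
E
```

```text
tool axes cols [[-0.97, -0.0, 0.23], [-0.23, 0.0, -0.97], [-0.0, -1.0, -0.0]]
-80 ymin [211. 223. 244.] z 0.17 0.2
-60 ymin [205. 208. 213.] z 0.19 0.21
-40 ymin [205. 209. 270.] z 0.13 0.21
-20 ymin [211. 216. 243.] z 0.12 0.21
0 ymin [188. 190. 192.] z 0.03 0.3
20 ymin [183. 184. 185.] z 0.03 0.29
40 ymin [187. 188. 189.] z 0.02 0.3
60 ymin [195. 195. 196.] z 0.02 0.3
80 ymin [201. 202. 203.] z 0.03 0.29
100 ymin [208. 209. 210.] z 0.02 0.3
120 ymin [215. 216. 217.] z 0.02 0.3
-80 ymin [215. 220. 227.] z 0.18 0.19
-60 ymin [206. 209. 213.] z 0.19 0.21
-40 ymin [207. 212. 215.] z 0.2 0.21
-20 ymin [214. 217. 223.] z 0.2 0.21
0 ymin [192. 194. 195.] z 0.03 0.29
20 ymin [186. 187. 188.] z 0.02 0.29
40 ymin [192. 198. 204.] z 0.29 0.3
60 ymin [199. 205. 212.] z 0.29 0.3
80 ymin [206. 212. 218.] z 0.29 0.3
100 ymin [212. 219. 226.] z 0.29 0.3
120 ymin [220. 227. 234.] z 0.29 0.3
t 0.1 tcp [ 0.1423 -0.6083  0.2218] local [ -27.6 -810. ] shift mm [-42986.3     94.5 -58766.2] turn [ 3.0000e-02 -1.4384e+02 -9.0000e-02] q [ 1.32  0.33 -0.06  1.46  0.02  1.35 -0.09] f [ 0.4  0.2 -0.3] w 0.0869
 shift in dock axes(x,down,y) mm [2.760e+01 2.180e+01 7.281e+04]
t 0.1 tcp [ 0.1423 -0.6083  0.2218] local [ -27.6 -810. ] shift mm [ 4.19857e+04 -4.92000e+01  5.74909e+04] turn [ 3.0000e-02 -1.4384e+02 -9.0000e-02] q [ 1.32  0.33 -0.06  1.46  0.02  1.35 -0.09] f [ 0.4  0.2 -0.3] w 0.0869
 shift in dock axes(x,down,y) mm [ 2.760e+01  2.180e+01 -7.119e+04]
```

```bash
sed -i 's/F@\[0,y\]/F@[0,y\/1000]/' h.py
python3 -m jog '[[-0.033,0,-0.024,0,0,0],[-0.033,0,-0.024,0,0,0],[-0.033,0,-0.024,0,0,0],[-0.033,0,-0.024,0,0,0],[-0.033,0,-0.024,0,0,0],[-0.033,0,-0.024,0,0,0],[-0.033,0,-0.024,0,0,0],[-0.033,0,-0.024,0,0,0],[-0.033,0,-0.024,0,0,0],[-0.033,0,-0.024,0,0,0],[-0.033,0,-0.024,0,0,0],[-0.033,0,-0.024,0,0,0]]' -0.24
python3 -m jog '[[0,0,0,0,-7.1,0],[0,0,0,0,-7.1,0],[0,0,0,0,-7.1,0],[0,0,0,0,-7.1,0],[0,0,0,0,-7.1,0],[0,0,0,0,-7.1,0],[0,0,0,0,-7.1,0],[0,0,0,0,-7.1,0],[0,0,0,0,-7.1,0],[0,0,0,0,-7.1,0],[0,0,0,0,-7.1,0],[0,0,0,0,-7.1,0]]'
python3 -c "
from h import *
to('o',-72,.2)"
```

```text
time: 1.1
ee_pos: [0.4615, -0.234, 0.2159]
eef_rot: [-0.078, 0.705, -0.702, 0.072]
ft_force: [1.4, -1.0, -0.1]
width: 0.0334
time: 2.1
ee_pos: [0.4663, -0.2199, 0.212]
eef_rot: [0.535, -0.468, 0.456, -0.535]
ft_force: [-0.1, -0.6, -0.7]
width: 0.0336
t 2.1 tcp [ 0.4663 -0.2199  0.212 ] local [ 119. -326.] shift mm [-278.6   15.    30.6] turn [  0.25 -58.67  -0.96] q [ 0.87  0.15 -0.56  1.72  0.08  1.31  0.44] f [-0.1 -0.6 -0.7] w 0.0336
 shift in dock axes(x,down,y) mm [-119.   12.  254.]
```

```bash

python3 -m jog '[[0,0,0,0,-7.1,0],[0,0,0,0,-7.1,0],[0,0,0,0,-7.1,0],[0,0,0,0,-7.1,0],[0,0,0,0,-7.1,0],[0,0,0,0,-7.1,0],[0,0,0,0,-7.1,0],[0,0,0,0,-7.1,0],[0,0,0,0,-1.9,0]]'
python3 -m jog '[[-0.015,0,0.032,0,0,0],[-0.015,0,0.032,0,0,0],[-0.015,0,0.032,0,0,0],[-0.015,0,0.032,0,0,0],[-0.015,0,0.032,0,0,0],[-0.015,0,0.032,0,0,0],[-0.015,0,0.032,0,0,0],[-0.015,0,0.032,0,0,0],[0,0,0,0,0,0]]'
python3 -c "
from h import *
to('o',-72,.2)"
```

```text
time: 2.85
ee_pos: [0.464, -0.2193, 0.2089]
eef_rot: [-0.691, 0.143, -0.128, 0.697]
ft_force: [-0.6, 0.7, -0.3]
width: 0.033
time: 3.6
ee_pos: [0.445, 0.0723, 0.2105]
eef_rot: [-0.691, 0.145, -0.128, 0.697]
ft_force: [-1.4, 1.2, -0.3]
width: 0.033
t 3.6 tcp [0.445  0.0723 0.2105] local [-14.9 -65.3] shift mm [15.1 10.1 -6.9] turn [-0.23  0.71 -1.45] q [ 0.67  0.02 -0.91  1.86 -0.01  1.29  0.94] f [-1.4  1.2 -0.3] w 0.033
 shift in dock axes(x,down,y) mm [14.9 10.5 -6.7]
```

```bash

python3 -m jog '[[0.007,0.005,-0.004,-0.2,0.7,-1.4],[0.007,0.005,-0.004,0,0,0],[0,0,0,0,0,0]]'
python3 - <<'E'
from h import *
from bench import r
to('o',-72,.075)
ims=[]
for n,b in (("top",(160,280,150,300)),("side",(180,340,220,400))):
    c=r.camera(n)["image"][b[0]:b[1],b[2]:b[3],::-1];ims.append(cv2.resize(c,(400,int(400*c.shape[0]/c.shape[1])),interpolation=cv2.INTER_CUBIC))
h=max(i.shape[0] for i in ims);cv2.imwrite("pics/a1.png",np.hstack([cv2.copyMakeBorder(i,0,h-i.shape[0],0,0,0) for i in ims]))
E
```

```text
time: 3.85
ee_pos: [0.4544, 0.0615, 0.1998]
eef_rot: [0.693, -0.139, 0.139, -0.693]
ft_force: [0.3, -0.5, -0.1]
width: 0.0332
t 3.85 tcp [0.4544 0.0615 0.1998] local [ -2.  -71.6] shift mm [  2.  124.8  -0.4] turn [ 0.02  0.37 -0.  ] q [ 0.67  0.03 -0.9   1.87  0.03  1.25  0.94] f [ 0.3 -0.5 -0.1] w 0.0332
 shift in dock axes(x,down,y) mm [  2.  124.8  -0.4]
```

View pics/a1.png

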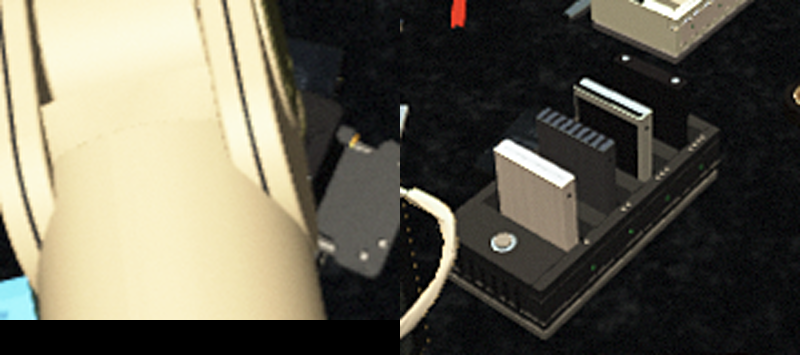

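The side crop shows the four drives seated as expected, with nothing near the fingers of bay 4. The arm hides the docks from the top camera. Next I descend, grip and lift slightly.

```bash

python3 -m jog '[[0.002,0.02,0,0,0.4,0],[0,0.02,0,0,0,0],[0,0.02,0,0,0,0],[0,0.02,0,0,0,0],[0,0.02,0,0,0,0],[0,0.02,0,0,0,0],[0,0.005,0,0,0,0],[0,0,0,0,0,0]]'
python3 -c "
from h import *
to('o',-72,.075)"
python3 -m jog '[[0,0,0,0,0,0],[0,0,0,0,0,0],[0,0,0,0,0,0],[0,0,0,0,0,0]]' -1 25
python3 -c "
from h import *
to('o',-72,.075)"
```

```text
time: 4.62
ee_pos: [0.4578, 0.0578, 0.072]
eef_rot: [-0.691, 0.145, -0.144, 0.693]
ft_force: [0.1, 0.2, 0.6]
width: 0.033
t 4.62 tcp [0.4578 0.0578 0.072 ] local [  2.6 -73.6] shift mm [-2.6 -2.9  1.6] turn [-0.13 -0.55 -0.12] q [ 0.6   0.23 -0.88  2.01  0.21  0.99  0.78] f [0.1 0.2 0.6] w 0.033
 shift in dock axes(x,down,y) mm [-2.6 -3.   1.6]
time: 4.95
ee_pos: [0.4596, 0.0573, 0.0751]
eef_rot: [-0.691, 0.145, -0.145, 0.693]
ft_force: [-0.6, -0.3, -1.9]
width: 0.0148
t 4.95 tcp [0.4596 0.0573 0.0751] local [  4.4 -73.4] shift mm [-4.4  0.2  1.3] turn [-0.2  -0.64  0.01] q [ 0.6   0.22 -0.88  2.01  0.2   1.    0.78] f [-0.6 -0.3 -1.9] w 0.0148
 shift in dock axes(x,down,y) mm [-4.4  0.1  1.4]
```

```bash
sed -i 's/def to(which,y,z)/def to(which,y,z,x=0)/;s/F@\[0,y/F@[x\/1000,y/' h.py
python3 -m jog '[[0,-0.01,0,0,0,0],[0,-0.02,0,0,0,0],[0,-0.02,0,0,0,0],[0,-0.02,0,0,0,0],[0,-0.02,0,0,0,0],[0,-0.02,0,0,0,0],[0,-0.015,0,0,0,0],[0,0,0,0,0,0]]'
python3 -c "
from h import *
to('n',72,.2,5)"
```

```text
time: 5.62
ee_pos: [0.4587, 0.0588, 0.2129]
eef_rot: [-0.691, 0.142, -0.145, 0.694]
ft_force: [0.9, -0.3, -0.8]
width: 0.015
t 5.62 tcp [0.4587 0.0588 0.2129] local [-124.3  238. ] shift mm [ 131.6   12.7 -164.3] turn [-0.24 -0.8   0.21] q [ 0.69  0.02 -0.91  1.85  0.02  1.27  0.94] f [ 0.9 -0.3 -0.8] w 0.015
 shift in dock axes(x,down,y) mm [ 129.3   12.9 -166. ]
```

```bash

python3 -m jog '[[0.016,0,-0.02,0,0,0],[0.016,0,-0.02,0,0,0],[0.016,0,-0.02,0,0,0],[0.016,0,-0.02,0,0,0],[0.016,0,-0.02,0,0,0],[0.016,0,-0.02,0,0,0],[0.016,0.005,-0.02,0,0,0],[0.010,0.005,-0.01,0,0,0],[0,0,0,0,0,0]]'
python3 - <<'E'
from h import *
from bench import r
to('n',72,.2,5)
c=r.camera("side")["image"][60:340,200:500,::-1];cv2.imwrite("pics/a2.png",cv2.resize(c,None,fx=2,fy=2))
E
```

```text
time: 6.37
ee_pos: [0.5131, -0.1321, 0.2048]
eef_rot: [-0.693, 0.137, -0.144, 0.693]
ft_force: [-0.9, -0.7, -1.8]
width: 0.015
t 6.37 tcp [ 0.5131 -0.1321  0.2048] local [-0.7 82.6] shift mm [  5.8   4.8 -10.6] turn [-0.18 -0.36  0.53] q [ 0.84  0.2  -0.74  1.71  0.14  1.27  1.23] f [-0.9 -0.7 -1.8] w 0.015
 shift in dock axes(x,down,y) mm [  5.7   4.8 -10.6]
```

View pics/a2.png

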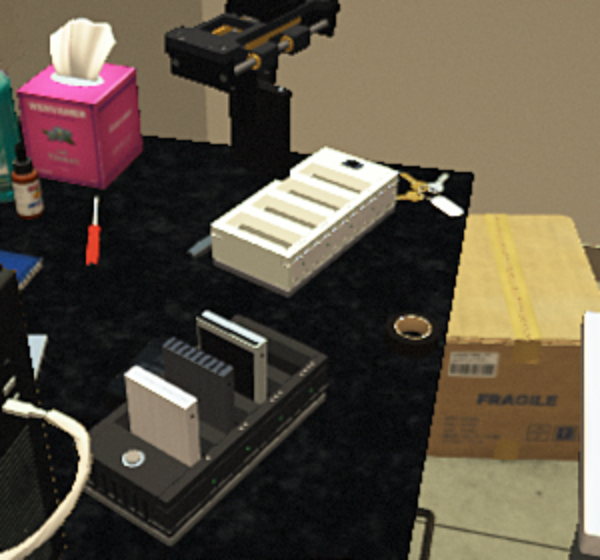

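The side view shows bay 4 of the old dock empty and the black drive held upright near the far end of the white dock. I correct the position, then lower.

```bash

python3 -m jog '[[0.006,0,-0.0105,-0.2,-0.4,0.5],[0,0.015,0,0,0,0],[0,0.02,0,0,0,0],[0,0.02,0,0,0,0],[0,0.015,0,0,0,0],[0,0,0,0,0,0]]'
python3 -c "
from h import *
to('n',72,.076,5)"
```

```text
time: 6.92
ee_pos: [0.5156, -0.1384, 0.135]
eef_rot: [0.694, -0.134, 0.134, -0.694]
ft_force: [-1.0, 0.5, -1.3]
width: 0.0147
t 6.92 tcp [ 0.5156 -0.1384  0.135 ] local [ 4.  77.9] shift mm [ 0.8 59.  -5.9] turn [-0.01  0.75  0.06] q [ 0.81  0.28 -0.73  1.78  0.2   1.15  1.21] f [-1.   0.5 -1.3] w 0.0147
 shift in dock axes(x,down,y) mm [ 1.  59.  -5.9]
```

```bash

python3 -m jog '[[0.001,0,-0.006,0,0.7,0],[0,0,-0.002,0,0,0],[0,0.01,0,0,0,0],[0,0,0,0,0,0]]'
python3 -c "
from h import *
to('n',72,.076,5)"
```

```text
time: 7.25
ee_pos: [0.5146, -0.1458, 0.1272]
eef_rot: [0.694, -0.136, 0.139, -0.693]
ft_force: [-1.0, -0.4, -3.0]
width: 0.0149
t 7.25 tcp [ 0.5146 -0.1458  0.1272] local [ 5.9 70.6] shift mm [-1.1 51.2  1.4] turn [-0.    0.17  0.18] q [ 0.82  0.29 -0.72  1.79  0.21  1.14  1.21] f [-1.  -0.4 -3. ] w 0.0149
 shift in dock axes(x,down,y) mm [-0.9 51.2  1.4]
```

```bash

python3 -m jog '[[-0.001,0.01,0.001,0,0,0],[0,0.01,0,0,0,0],[0,0.01,0,0,0,0],[0,0.01,0,0,0,0],[0,0,0,0,0,0]]'
python3 -c "
from h import *
to('n',72,.076,5)"
```

```text
time: 7.67
ee_pos: [0.5147, -0.1446, 0.0841]
eef_rot: [0.694, -0.136, 0.139, -0.693]
ft_force: [0.2, -0.2, -1.6]
width: 0.0148
t 7.67 tcp [ 0.5147 -0.1446  0.0841] local [ 5.6 71.8] shift mm [-0.6  8.1  0.2] turn [0.01 0.17 0.3 ] q [ 0.8   0.34 -0.71  1.83  0.25  1.05  1.17] f [ 0.2 -0.2 -1.6] w 0.0148
 shift in dock axes(x,down,y) mm [-0.6  8.1  0.2]
```

```bash

python3 -m jog '[[0,0.003,0,0,0,0],[0,0.003,0,0,0,0],[0,0.002,0,0,0,0],[0,0,0,0,0,0]]'
python3 -m jog '[[0,0.001,0,0,0,0],[0,0.001,0,0,0,0],[0,0,0,0,0,0]]'
```

```text
time: 8.0
ee_pos: [0.5151, -0.1443, 0.075]
eef_rot: [0.694, -0.136, 0.139, -0.693]
ft_force: [-1.1, -0.2, -1.2]
width: 0.0145
time: 8.25
ee_pos: [0.5154, -0.1443, 0.0754]
eef_rot: [0.694, -0.136, 0.139, -0.693]
ft_force: [-0.7, 0.3, -2.0]
width: 0.0147
```

```bash

python3 -m jog '[[0,0.002,0,0,0,0],[0,0.002,0,0,0,0],[0,0,0,0,0,0]]'
python3 -m jog '[[0,0.003,0,0,0,0],[0,0,0,0,0,0]]'
```

```text
time: 8.5
ee_pos: [0.5173, -0.1446, 0.0754]
eef_rot: [0.695, -0.134, 0.141, -0.692]
ft_force: [-0.2, 0.2, -2.5]
width: 0.0148
time: 8.67
ee_pos: [0.5186, -0.1449, 0.0745]
eef_rot: [0.696, -0.133, 0.142, -0.692]
ft_force: [-1.6, 0.2, -2.3]
width: 0.0149
```

```bash

python3 -m jog '[[0,0.004,0,0,0,0]]'
python3 -m jog '[[0,0.004,0,0,0,0]]'
python3 - <<'E'
from h import *
from bench import r
to('n',72,.076,5)
c=r.camera("side")["image"][110:230,270:430,::-1];cv2.imwrite("pics/a3.png",cv2.resize(c,None,fx=4,fy=4,interpolation=cv2.INTER_CUBIC))
E
```

```text
time: 8.75
ee_pos: [0.5196, -0.1452, 0.0726]
eef_rot: [0.696, -0.133, 0.142, -0.691]
ft_force: [-9.8, 0.7, 36.1]
width: 0.0146
time: 8.83
ee_pos: [0.5209, -0.1457, 0.0711]
eef_rot: [0.696, -0.132, 0.143, -0.691]
ft_force: [-13.4, 1.6, 36.6]
width: 0.0148
t 8.83 tcp [ 0.5209 -0.1457  0.0711] local [11.7 73.1] shift mm [-6.6 -5.  -1.1] turn [0.28 0.16 1.  ] q [ 0.78  0.36 -0.7   1.84  0.28  1.02  1.15] f [-13.4   1.6  36.6] w 0.0148
 shift in dock axes(x,down,y) mm [-6.7 -4.9 -1.1]
```

View pics/a3.png

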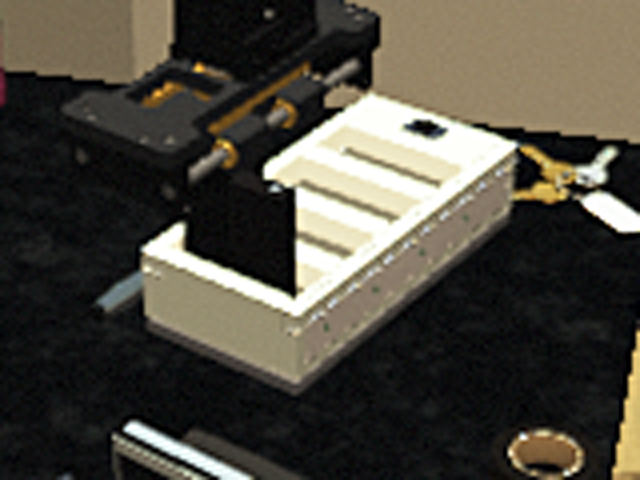

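The side view shows the black drive standing in bay 4 of the white dock. The 36 N upward force says it is on the floor, so I release and check its height.

```bash
cat >> h.py <<'E'
def check():
    from bench import r
    for n in("top","side"):
        C=cloud(r.camera(n)).reshape(-1,3);C=C[np.isfinite(C[:,0])]
        for k,O,Y,ys in(("old",OO,YO,(72,24,-24,-72)),("new",ON,YN,(-72,-24,24,72))):
            L=(C[:,:2]-O)@fr(Y)*1000;z=C[:,2]*1000
            for i,y in enumerate(ys):
                m=(abs(L[:,1]-y)<14)&(abs(L[:,0])<45)&(z>85)&(z<135)
                if m.sum()<20: continue
                t=np.percentile(z[m],90);q=L[m&(z>t-6)]
                c,sz,a=cv2.minAreaRect(q.astype(np.float32))
                print(n,k,"bay",i+1,"n",m.sum(),"top z %.1f"%t,"c",np.round(c,1),"size",np.round(sz,0),round(a,1))
E
python3 -m jog '[[0,-0.002,0,0,0,0],[0,0,0,0,0,0],[0,0,0,0,0,0]]' -0.24
python3 -m jog '[[0,-0.02,0,0,0,0],[0,-0.02,0,0,0,0],[0,-0.02,0,0,0,0],[0,-0.02,0,0,0,0],[0,-0.02,0,0,0,0],[0,-0.02,0,0,0,0],[-0.003,-0.005,0,0,0,1],[0,0,0,0,0,0]]'
python3 -c "
from h import *
to('o',-24,.2)
check()"
```

```text
time: 9.13
ee_pos: [0.5222, -0.1461, 0.0738]
eef_rot: [0.697, -0.131, 0.145, -0.69]
ft_force: [-0.1, 0.3, -0.1]
width: 0.0271
time: 9.8
ee_pos: [0.5153, -0.1432, 0.1988]
eef_rot: [0.695, -0.139, 0.136, -0.693]
ft_force: [0.7, -0.4, 0.2]
width: 0.0331
t 9.8 tcp [ 0.5153 -0.1432  0.1988] local [ 134.1 -236.2] shift mm [-132.    -1.4  213.5] turn [ 0.19  0.55 -0.19] q [ 0.83  0.23 -0.74  1.7   0.16  1.28  1.24] f [ 0.7 -0.4  0.2] w 0.0331
 shift in dock axes(x,down,y) mm [-134.1   -1.2  212.2]
top old bay 1 n 472 top z 117.6 c [-0.5 72.4] size [70. 16.] 0.0
top old bay 2 n 445 top z 118.2 c [-0.2 23.5] size [69. 16.] 0.8
top old bay 3 n 431 top z 118.4 c [  0.6 -24.2] size [70. 16.] 0.1
side old bay 1 n 674 top z 114.4 c [-0.1 73.9] size [70. 17.] 0.1
side old bay 2 n 647 top z 114.6 c [ 1.2 25.8] size [71. 16.] 0.5
side old bay 3 n 612 top z 114.5 c [  2.4 -22.2] size [19. 71.] 87.8
side new bay 4 n 425 top z 113.9 c [ 5.5 76.3] size [73. 19.] 1.3
```

The drive is seated: its top reads 113.9 mm, against about 114.5 mm for the drives in the old dock. Bay 3 is next.

```bash

python3 -m jog '[[-0.0165,0,0.027,0,0.5,0],[-0.0165,0,0.027,0,0,0],[-0.0165,0,0.027,0,0,0],[-0.0165,0,0.027,0,0,0],[-0.0165,0,0.027,0,0,0],[-0.0165,0,0.027,0,0,0],[-0.0165,0,0.027,0,0,0],[-0.0165,0,0.027,0,0,0],[0,0,0,0,0,0]]'
python3 -c "
from h import *
to('o',-24,.2)"
```

```text
time: 10.65
ee_pos: [0.4724, 0.1145, 0.1866]
eef_rot: [0.693, -0.148, 0.139, -0.692]
ft_force: [-0.8, 1.5, -0.5]
width: 0.0333
t 10.65 tcp [0.4724 0.1145 0.1866] local [ -6.2 -15.7] shift mm [  6.1 -13.4  -8.3] turn [ 0.25 -0.38 -0.66] q [ 0.55  0.15 -0.93  1.82  0.12  1.25  0.74] f [-0.8  1.5 -0.5] w 0.0333
 shift in dock axes(x,down,y) mm [  6.2 -13.4  -8.3]
```

```bash

python3 -m jog '[[0.006,0,-0.008,0.2,-0.4,-0.6],[0.002,0,-0.002,0,0,0],[0,0,0,0,0,0]]'
python3 -c "
from h import *
to('o',-24,.075)"
```

```text
time: 10.9
ee_pos: [0.474, 0.1044, 0.1836]
eef_rot: [0.694, -0.14, 0.137, -0.693]
ft_force: [0.4, -1.2, -0.4]
width: 0.0328
t 10.9 tcp [0.474  0.1044 0.1836] local [ -0.7 -24.4] shift mm [  1.1 108.6   0.5] turn [ 0.07  0.38 -0.23] q [ 0.56  0.14 -0.93  1.83  0.12  1.23  0.78] f [ 0.4 -1.2 -0.4] w 0.0328
 shift in dock axes(x,down,y) mm [  0.7 108.6   0.4]
```

```bash

python3 -m jog '[[0,0.02,0,0,0.3,0],[0,0.02,0,0,0,0],[0,0.02,0,0,0,0],[0,0.02,0,0,0,0],[-0.001,0.02,0.001,0,0,0],[-0.001,0.007,0,0,0,0],[0,0,0,0,0,0]]'
python3 -m jog '[[0,0,0,0,0,0],[0,0,0,0,0,0],[0,0,0,0,0,0],[0,0,0,0,0,0]]' -1 25
python3 -c "
from h import *
to('o',-24,.075)"
```

```text
time: 11.48
ee_pos: [0.4723, 0.1026, 0.0698]
eef_rot: [0.693, -0.146, 0.142, -0.692]
ft_force: [0.5, 0.1, 1.2]
width: 0.0331
time: 11.82
ee_pos: [0.4736, 0.1024, 0.0721]
eef_rot: [-0.692, 0.146, -0.143, 0.692]
ft_force: [0.4, 0.8, -1.6]
width: 0.0146
t 11.82 tcp [0.4736 0.1024 0.0721] local [ -0.3 -26.4] shift mm [ 0.3 -2.9  2.4] turn [ 0.04 -0.55 -0.27] q [ 0.49  0.29 -0.88  1.95  0.26  1.02  0.65] f [ 0.4  0.8 -1.6] w 0.0146
 shift in dock axes(x,down,y) mm [ 0.3 -2.9  2.4]
```

```bash

python3 -m jog '[[0,-0.01,0,0,0,0],[0,-0.02,0,0,0,0],[0,-0.02,0,0,0,0],[0,-0.02,0,0,0,0],[0,-0.02,0,0,0,0],[0,-0.02,0,0,0,0],[0,-0.02,0,0,0,0],[0,0,0,0,0,0]]'
python3 -c "
from h import *
to('n',24,.2,-1)"
```

```text
time: 12.48
ee_pos: [0.4737, 0.1043, 0.2153]
eef_rot: [-0.692, 0.143, -0.143, 0.693]
ft_force: [0.6, -0.1, -0.1]
width: 0.0151
t 12.48 tcp [0.4737 0.1043 0.2153] local [-128.   285.8] shift mm [ 130.3   14.8 -260.2] turn [-0.1  -0.73 -0.06] q [ 0.59  0.1  -0.93  1.79  0.08  1.29  0.8 ] f [ 0.6 -0.1 -0.1] w 0.0151
 shift in dock axes(x,down,y) mm [ 127.    15.3 -261.8]
```

```bash

python3 -m jog '[[0.0125,0,-0.026,0,0,0],[0.0125,0,-0.026,0,0,0],[0.0125,0,-0.026,0,0,0],[0.0125,0,-0.026,0,0,0],[0.0125,0,-0.026,0,0,0],[0.0125,0,-0.026,0,0,0],[0.0125,0,-0.026,0,0,0],[0.0125,0,-0.026,0,0,0],[0.0125,0,-0.026,0,0,0],[0.0125,0,-0.026,0,0,0],[0,0,0,0,0,0]]'
python3 -c "
from h import *
to('n',24,.13,-1)"
```

```text
time: 13.4
ee_pos: [0.4854, -0.1931, 0.2214]
eef_rot: [0.693, -0.137, 0.142, -0.693]
ft_force: [-0.3, -0.4, -2.1]
width: 0.0148
t 13.4 tcp [ 0.4854 -0.1931  0.2214] local [-2.8 15.7] shift mm [ 1.1 91.5  8.2] turn [-0.05 -0.16  0.45] q [ 0.91  0.16 -0.68  1.71  0.1   1.3   1.39] f [-0.3 -0.4 -2.1] w 0.0148
 shift in dock axes(x,down,y) mm [ 1.8 91.4  8.3]
```

```bash

python3 -m jog '[[0.001,0,0.008,0,-0.2,0.4],[0,0.01,0,0,0,0],[0,0.02,0,0,0,0],[0,0.02,0,0,0,0],[0,0.02,0,0,0,0],[0,0.015,0,0,0,0],[0,0,0,0,0,0]]'
python3 -c "
from h import *
to('n',24,.08,-1)"
```

```text
time: 13.98
ee_pos: [0.4906, -0.1786, 0.132]
eef_rot: [-0.693, 0.135, -0.137, 0.695]
ft_force: [0.0, -0.0, -1.3]
width: 0.0146
t 13.98 tcp [ 0.4906 -0.1786  0.132 ] local [-3.6 31.1] shift mm [ 2.5 52.  -7.2] turn [-0.17  0.45  0.08] q [ 0.87  0.25 -0.68  1.82  0.17  1.14  1.32] f [ 0.  -0.  -1.3] w 0.0146
 shift in dock axes(x,down,y) mm [ 2.6 52.  -7.1]
```

```bash

python3 -m jog '[[0.0025,0,-0.007,0,0.4,0],[0,0,0,0,0,0],[0,0,0,0,0,0]]'
python3 -c "
from h import *
to('n',24,.08,-1)"
```

```text
time: 14.23
ee_pos: [0.4907, -0.1836, 0.1326]
eef_rot: [-0.692, 0.136, -0.137, 0.695]
ft_force: [-0.3, 0.2, -1.1]
width: 0.0148
t 14.23 tcp [ 0.4907 -0.1836  0.1326] local [-1.6 26.5] shift mm [ 0.6 52.6 -2.7] turn [-0.21  0.28  0.04] q [ 0.88  0.25 -0.68  1.81  0.17  1.14  1.32] f [-0.3  0.2 -1.1] w 0.0148
 shift in dock axes(x,down,y) mm [ 0.6 52.6 -2.5]
```

```bash

python3 -m jog '[[0.0005,0.005,-0.0035,0,0.3,0],[0,0.01,0,0,0,0],[0,0.01,0,0,0,0],[0,0.01,0,0,0,0],[0,0.01,0,0,0,0],[0,0,0,0,0,0]]'
python3 -c "
from h import *
to('n',24,.072,-1)"
```

```text
time: 14.73
ee_pos: [0.4908, -0.1879, 0.0856]
eef_rot: [-0.693, 0.138, -0.141, 0.694]
ft_force: [-0.3, -0.3, -1.8]
width: 0.015
t 14.73 tcp [ 0.4908 -0.1879  0.0856] local [ 0.2 22.6] shift mm [-1.2 13.6  1.4] turn [-0.16 -0.11  0.25] q [ 0.86  0.31 -0.66  1.86  0.21  1.04  1.29] f [-0.3 -0.3 -1.8] w 0.015
 shift in dock axes(x,down,y) mm [-1.2 13.6  1.4]
```

```bash

python3 -m jog '[[-0.001,0.005,0.001,0,0,0],[0,0.004,0,0,0,0],[0,0.003,0,0,0,0]]'
python3 -m jog '[[0,0.003,0,0,0,0]]'
python3 -m jog '[[0,0.003,0,0,0,0]]'
```

```text
time: 14.98
ee_pos: [0.4905, -0.1862, 0.072]
eef_rot: [-0.692, 0.137, -0.141, 0.694]
ft_force: [0.0, 0.4, 3.5]
width: 0.0146
time: 15.07
ee_pos: [0.4919, -0.1867, 0.0708]
eef_rot: [-0.693, 0.137, -0.142, 0.694]
ft_force: [-11.6, 3.6, 36.5]
width: 0.0148
time: 15.15
ee_pos: [0.4929, -0.1871, 0.0703]
eef_rot: [0.693, -0.136, 0.142, -0.693]
ft_force: [-13.6, 4.0, 34.2]
width: 0.0149
```

```bash

python3 -m jog '[[0,-0.002,0,0,0,0],[0,0,0,0,0,0],[0,0,0,0,0,0]]' -0.24
python3 -m jog '[[0,-0.01,0,0,0,0],[0,-0.02,0,0,0,0],[0,-0.02,0,0,0,0],[0,-0.02,0,0,0,0],[0,-0.02,0,0,0,0],[0,-0.02,0,0,0,0],[0,-0.015,0,0,0,0],[0,0,0,0,0,0]]'
python3 -c "
from h import *
to('o',24,.2)
check()"
```

```text
time: 15.4
ee_pos: [0.4947, -0.1876, 0.0742]
eef_rot: [0.694, -0.135, 0.144, -0.693]
ft_force: [0.0, -0.1, 0.2]
width: 0.0275
time: 16.07
ee_pos: [0.4924, -0.1859, 0.2072]
eef_rot: [-0.693, 0.134, -0.143, 0.694]
ft_force: [0.0, 0.8, 0.4]
width: 0.0333
t 16.07 tcp [ 0.4924 -0.1859  0.2072] local [ 129.7 -284.4] shift mm [-127.5    6.6  309.3] turn [-0.16  0.41  0.64] q [ 0.9   0.18 -0.69  1.72  0.12  1.27  1.36] f [0.  0.8 0.4] w 0.0333
 shift in dock axes(x,down,y) mm [-129.7    7.2  308.4]
top old bay 1 n 469 top z 118.0 c [-0.6 71.6] size [16. 70.] 89.6
top old bay 2 n 442 top z 118.2 c [-0.1 23.3] size [69. 16.] 0.4
top new bay 3 n 155 top z 118.6 c [-16.   24.7] size [37. 15.] 0.2
top new bay 4 n 188 top z 118.4 c [ 3.4 73.3] size [70. 15.] 0.4
side old bay 1 n 676 top z 114.4 c [ 0.4 74.3] size [71. 17.] 0.9
side old bay 2 n 652 top z 114.6 c [ 0.5 25.7] size [70. 16.] 1.0
side new bay 3 n 390 top z 114.1 c [ 2.8 26.6] size [19. 72.] 89.4
side new bay 4 n 418 top z 113.7 c [ 4.3 75.6] size [19. 72.] 88.6
```

Bays 3 and 4 are both seated. Bay 2 is next.

```bash

python3 -m jog '[[-0.0115,0,0.028,0,0.4,0.6],[-0.0115,0,0.028,0,0,0],[-0.0115,0,0.028,0,0,0],[-0.0115,0,0.028,0,0,0],[-0.0115,0,0.028,0,0,0],[-0.0115,0,0.028,0,0,0],[-0.0115,0,0.028,0,0,0],[-0.0115,0,0.028,0,0,0],[-0.0115,0,0.028,0,0,0],[-0.0115,0,0.028,0,0,0],[-0.010,0,0.025,0,0,0],[0,0,0,0,0,0]]'
python3 -c "
from h import *
to('o',24,.2)"
```

```text
time: 17.17
ee_pos: [0.4879, 0.1552, 0.1925]
eef_rot: [-0.691, 0.151, -0.136, 0.693]
ft_force: [-1.1, 0.6, 0.2]
width: 0.0333
t 17.17 tcp [0.4879 0.1552 0.1925] local [-7.8 27.7] shift mm [ 7.6 -7.7 -3.7] turn [ 0.1  -0.45 -1.22] q [ 0.45  0.23 -0.93  1.74  0.17  1.28  0.64] f [-1.1  0.6  0.2] w 0.0333
 shift in dock axes(x,down,y) mm [ 7.8 -7.5 -3.7]
```

```bash

python3 -m jog '[[0.0075,0,-0.0035,0.1,-0.4,-1.2],[0,0,-0.002,0,0,0],[0,0,0,0,0,0]]'
python3 -c "
from h import *
to('o',24,.072)"
```

```text
time: 17.42
ee_pos: [0.4914, 0.1467, 0.1895]
eef_rot: [0.694, -0.141, 0.139, -0.693]
ft_force: [-0.1, -0.6, 0.1]
width: 0.0332
t 17.42 tcp [0.4914 0.1467 0.1895] local [-1.2 21.3] shift mm [  1.5 117.5   2.9] turn [ 0.09  0.2  -0.14] q [ 0.46  0.22 -0.93  1.76  0.18  1.26  0.66] f [-0.1 -0.6  0.1] w 0.0332
 shift in dock axes(x,down,y) mm [  1.2 117.5   2.7]
```

```bash

python3 -m jog '[[0.001,0.01,0.002,0,0.2,0],[0,0.02,0.001,0,0,0],[0,0.02,0,0,0,0],[0,0.02,0,0,0,0],[0,0.02,0,0,0,0],[-0.001,0.017,0.001,0,0,0],[-0.001,0.005,0.001,0,0,0],[0,0,0,0,0,0]]'
python3 -m jog '[[0,0,0,0,0,0],[0,0,0,0,0,0],[0,0,0,0,0,0],[0,0,0,0,0,0]]' -1 25
python3 -c "
from h import *
to('o',24,.072)"
```

```text
time: 18.08
ee_pos: [0.4936, 0.1411, 0.068]
eef_rot: [0.694, -0.148, 0.146, -0.69]
ft_force: [-0.6, 0.7, 0.2]
width: 0.0329
time: 18.42
ee_pos: [0.4955, 0.1426, 0.07]
eef_rot: [0.692, -0.147, 0.148, -0.691]
ft_force: [5.7, 14.9, -9.4]
width: 0.0159
t 18.42 tcp [0.4955 0.1426 0.07  ] local [ 4.2 19.2] shift mm [-4.3 -2.   4.8] turn [ 0.   -1.06  0.08] q [ 0.39  0.37 -0.87  1.88  0.32  1.04  0.53] f [ 5.7 14.9 -9.4] w 0.0159
 shift in dock axes(x,down,y) mm [-4.2 -2.   4.8]
```

```bash

python3 -m jog '[[0,0,0.002,0,-0.5,0],[0,0,0,0,0,0],[0,0,0,0,0,0],[0,0,0,0,0,0]]'
python3 -c "
from h import *
to('o',24,.072)"
```

```text
time: 18.75
ee_pos: [0.4982, 0.1462, 0.0727]
eef_rot: [-0.691, 0.142, -0.146, 0.693]
ft_force: [0.8, -0.2, -1.1]
width: 0.0151
t 18.75 tcp [0.4982 0.1462 0.0727] local [ 5.2 23.5] shift mm [-5.2  0.7  0.4] turn [-0.23 -0.5   0.31] q [ 0.38  0.37 -0.87  1.88  0.33  1.04  0.54] f [ 0.8 -0.2 -1.1] w 0.0151
 shift in dock axes(x,down,y) mm [-5.2  0.7  0.5]
```

```bash

python3 -m jog '[[0,-0.01,0,0,0,0],[0,-0.02,0,0,0,0],[0,-0.02,0,0,0,0],[0,-0.02,0,0,0,0],[0,-0.02,0,0,0,0],[0,-0.02,0,0,0,0],[0,-0.02,0,0,0,0],[0,0,0,0,0,0]]'
python3 -c "
from h import *
to('n',-24,.2,5)"
```

```text
time: 19.42
ee_pos: [0.4954, 0.1441, 0.2126]
eef_rot: [0.692, -0.143, 0.146, -0.692]
ft_force: [0.3, -0.4, -0.7]
width: 0.0145
t 19.42 tcp [0.4954 0.1441 0.2126] local [-123.2  330.8] shift mm [ 134.2   13.1 -352.6] turn [-0.   -0.97  0.21] q [ 0.47  0.2  -0.93  1.72  0.17  1.3   0.66] f [ 0.3 -0.4 -0.7] w 0.0145
 shift in dock axes(x,down,y) mm [ 128.2   12.6 -354.8]
```

```bash

python3 -m jog '[[0.0115,0,-0.03,0,-0.5,0],[0.0115,0,-0.03,0,0,0],[0.0115,0,-0.03,0,0,0],[0.0115,0,-0.03,0,0,0],[0.0115,0,-0.03,0,0,0],[0.0115,0,-0.03,0,0,0],[0.0115,0,-0.03,0,0,0],[0.0115,0,-0.03,0,0,0],[0.0115,0,-0.03,0,0,0],[0.0115,0,-0.03,0,0,0],[0.0115,0,-0.03,0,0,0],[0,0,0,0,0,0]]'
python3 -m jog '[[0,0,0,0,0,0]]'
python3 -c "
from h import *
to('n',-24,.13,5)"
```

```text
time: 20.42
ee_pos: [0.4777, -0.2236, 0.2159]
eef_rot: [0.694, -0.138, 0.141, -0.692]
ft_force: [-0.3, -0.6, -1.6]
width: 0.0149
time: 20.5
ee_pos: [0.4771, -0.2247, 0.2156]
eef_rot: [0.694, -0.139, 0.142, -0.692]
ft_force: [-0.2, 0.9, -1.1]
width: 0.0147
t 20.5 tcp [ 0.4771 -0.2247  0.2156] local [  1.6 -16.6] shift mm [ 3.  85.6 -7.3] turn [ 0.07 -0.3   0.28] q [ 0.95  0.17 -0.65  1.7   0.11  1.3   1.44] f [-0.2  0.9 -1.1] w 0.0147
 shift in dock axes(x,down,y) mm [ 3.4 85.6 -7.4]
```

```bash

python3 -m jog '[[0.003,0,-0.007,0,-0.3,0.2],[0,0.01,-0.002,0,0,0],[0,0.02,0,0,0,0],[0,0.02,0,0,0,0],[0,0.02,0,0,0,0],[0,0.01,0,0,0,0],[0,0,0,0,0,0],[0,0,0,0,0,0]]'
python3 -c "
from h import *
to('n',-24,.08,5)"
```

```text
time: 21.17
ee_pos: [0.4762, -0.2308, 0.1303]
eef_rot: [0.694, -0.136, 0.136, -0.694]
ft_force: [0.9, -0.1, -0.6]
width: 0.0151
t 21.17 tcp [ 0.4762 -0.2308  0.1303] local [  3.1 -22.7] shift mm [ 1.8 50.3 -1.3] turn [0.05 0.4  0.02] q [ 0.93  0.26 -0.64  1.8   0.17  1.14  1.42] f [ 0.9 -0.1 -0.6] w 0.0151
 shift in dock axes(x,down,y) mm [ 1.9 50.3 -1.3]
```

```bash

python3 -m jog '[[0.001,0.005,-0.001,0,0.3,0],[0,0.01,0,0,0,0],[0,0.01,0,0,0,0],[0,0.01,0,0,0,0],[0,0.01,0,0,0,0],[0,0,0,0,0,0]]'
python3 -c "
from h import *
to('n',-24,.0727,5)"
```

```text
time: 21.67
ee_pos: [0.4782, -0.2323, 0.0839]
eef_rot: [0.694, -0.137, 0.139, -0.693]
ft_force: [-0.1, 0.4, -1.4]
width: 0.015
t 21.67 tcp [ 0.4782 -0.2323  0.0839] local [  5.6 -23.3] shift mm [-0.6 11.2 -0.7] turn [0.11 0.11 0.22] q [ 0.91  0.32 -0.63  1.84  0.22  1.05  1.38] f [-0.1  0.4 -1.4] w 0.015
 shift in dock axes(x,down,y) mm [-0.6 11.2 -0.7]
```

```bash

python3 -m jog '[[-0.001,0.005,-0.0005,0,0,0],[0,0.004,0,0,0,0],[0,0.003,0,0,0,0]]'
python3 -m jog '[[0,0.003,0,0,0,0]]'
python3 -m jog '[[0,0.003,0,0,0,0]]'
```

```text
time: 21.92
ee_pos: [0.4775, -0.2326, 0.0707]
eef_rot: [0.694, -0.136, 0.139, -0.693]
ft_force: [-0.5, 0.1, -1.0]
width: 0.0148
time: 22.0
ee_pos: [0.4777, -0.2327, 0.0676]
eef_rot: [0.694, -0.136, 0.14, -0.693]
ft_force: [1.4, -0.9, 22.3]
width: 0.0146
time: 22.08
ee_pos: [0.479, -0.2332, 0.0666]
eef_rot: [0.695, -0.136, 0.14, -0.692]
ft_force: [-10.3, 4.0, 37.4]
width: 0.015
```

```bash

python3 -m jog '[[0,-0.002,0,0,0,0],[0,0,0,0,0,0],[0,0,0,0,0,0]]' -0.24
python3 -m jog '[[0,-0.01,0,0,0,0],[0,-0.02,0,0,0,0],[0,-0.02,0,0,0,0],[0,-0.02,0,0,0,0],[0,-0.02,0,0,0,0],[0,-0.02,0,0,0,0],[0,-0.02,0,0,0,0],[0,0,0,0,0,0]]'
python3 -c "
from h import *
to('o',72,.2)
check()"
```

```text
time: 22.33
ee_pos: [0.4805, -0.2338, 0.0701]
eef_rot: [0.695, -0.134, 0.142, -0.692]
ft_force: [0.4, 0.0, 0.5]
width: 0.0272
time: 23.0
ee_pos: [0.4785, -0.2317, 0.2087]
eef_rot: [0.695, -0.134, 0.141, -0.692]
ft_force: [0.5, -0.8, 0.9]
width: 0.0333
t 23.0 tcp [ 0.4785 -0.2317  0.2087] local [ 134.7 -332. ] shift mm [-130.6    6.9  405.4] turn [0.08 0.6  0.54] q [ 0.95  0.18 -0.65  1.71  0.12  1.28  1.45] f [ 0.5 -0.8  0.9] w 0.0333
 shift in dock axes(x,down,y) mm [-134.7    8.7  404. ]
top old bay 1 n 472 top z 118.1 c [-0.7 72. ] size [16. 70.] 89.9
top new bay 2 n 240 top z 118.4 c [ -4.9 -23.4] size [58. 15.] 0.0
top new bay 3 n 255 top z 118.6 c [-4.7 24.6] size [59. 15.] 0.5
top new bay 4 n 295 top z 118.2 c [ 3.2 73.3] size [70. 15.] 0.3
side old bay 1 n 664 top z 114.5 c [ 0.2 73.6] size [17. 71.] 88.9
side new bay 2 n 359 top z 114.1 c [  3.1 -21. ] size [19. 70.] 88.5
side new bay 3 n 390 top z 113.9 c [ 1.4 27.9] size [19. 72.] 89.7
side new bay 4 n 429 top z 114.0 c [ 4.6 76.1] size [70. 18.] 0.9
```

```bash

python3 -m jog '[[-0.0115,0,0.031,0,0.5,0.5],[-0.0115,0,0.031,0,0,0],[-0.0115,0,0.031,0,0,0],[-0.0115,0,0.031,0,0,0],[-0.0115,0,0.031,0,0,0],[-0.0115,0,0.031,0,0,0],[-0.0115,0,0.031,0,0,0],[-0.0115,0,0.031,0,0,0],[-0.0115,0,0.031,0,0,0],[-0.0115,0,0.031,0,0,0],[-0.0115,0,0.031,0,0,0],[0,0,0,0,0,0]]'
python3 -m jog '[[0,0,0,0,0,0]]'
python3 -c "
from h import *
to('o',68,.2)"
```

```text
time: 24.1
ee_pos: [0.4868, 0.1446, 0.1949]
eef_rot: [0.693, -0.15, 0.137, -0.692]
ft_force: [-0.8, -0.4, -0.2]
width: 0.0334
time: 24.18
ee_pos: [0.4859, 0.146, 0.1939]
eef_rot: [0.693, -0.15, 0.135, -0.692]
ft_force: [0.1, -1.0, 0.4]
width: 0.0326
t 24.18 tcp [0.4859 0.146  0.1939] local [-6.  18.5] shift mm [ 5.6 -6.4 49.5] turn [ 0.3  -0.27 -1.17] q [ 0.47  0.21 -0.94  1.75  0.17  1.28  0.66] f [ 0.1 -1.   0.4] w 0.0326
 shift in dock axes(x,down,y) mm [ 6.  -6.1 49.5]
```

```bash

python3 -m jog '[[0.002,0,0.013,0.3,-0.3,-1.1],[0.002,0,0.013,0,0,0],[0.002,0,0.013,0,0,0],[0.001,0,0.01,0,0,0],[0,0,0,0,0,0],[0,0,0,0,0,0]]'
python3 - <<'E'
from h import *
from bench import r
to('o',71,.073)
c=r.camera("side")["image"][60:340,150:450,::-1];cv2.imwrite("pics/a4.png",cv2.resize(c,None,fx=2,fy=2))
E
```

```text
time: 24.68
ee_pos: [0.5107, 0.1856, 0.1893]
eef_rot: [0.694, -0.144, 0.139, -0.691]
ft_force: [0.3, -0.1, 1.1]
width: 0.0335
t 24.68 tcp [0.5107 0.1856 0.1893] local [ 1.3 64.7] shift mm [ -0.6 116.3   6.9] turn [ 0.3  -0.12 -0.35] q [ 0.36  0.31 -0.93  1.68  0.25  1.29  0.54] f [ 0.3 -0.1  1.1] w 0.0335
 shift in dock axes(x,down,y) mm [ -1.3 116.3   6.3]
```

View pics/a4.png

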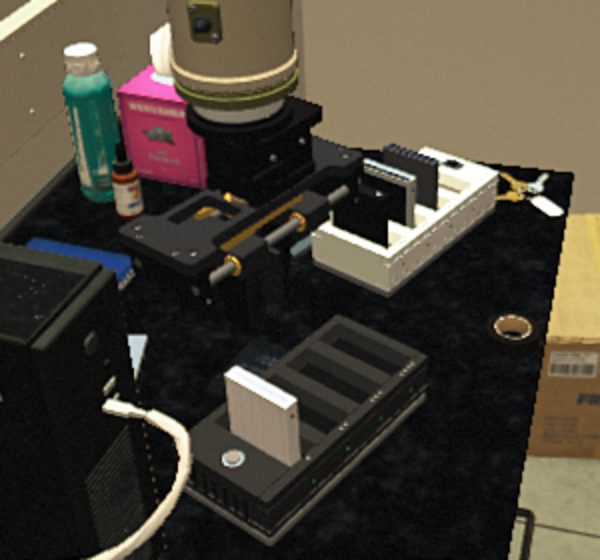

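The three drives stand in the white dock, and only the plain drive is left in bay 1 of the old one. The gripper is clear of the tower and its cable, so I descend on bay 1.

```bash

python3 -m jog '[[-0.001,0.01,0.006,0.2,0,-0.3],[-0.001,0.02,0.001,0,0,0],[0,0.02,0.001,0,0,0],[-0.001,0.02,0,0,0,0],[0,0.02,0,0,0,0],[0,0,0,0,0,0]]'
python3 -c "
from h import *
to('o',72,.073)"
```

```text
time: 25.23
ee_pos: [0.5111, 0.1909, 0.0938]
eef_rot: [0.693, -0.142, 0.145, -0.692]
ft_force: [-1.1, -1.3, -0.1]
width: 0.0333
t 25.23 tcp [0.5111 0.1909 0.0938] local [-0.4 69.7] shift mm [ 0.3 20.8  2.3] turn [ 0.1  -0.41  0.23] q [ 0.3   0.41 -0.89  1.79  0.36  1.11  0.45] f [-1.1 -1.3 -0.1] w 0.0333
 shift in dock axes(x,down,y) mm [ 0.4 20.8  2.3]
```

```bash

python3 -m jog '[[-0.001,0.012,0.002,0,-0.3,0.2],[-0.001,0.006,0.002,0,0,0],[0,0,0.001,0,0,0],[0,0,0,0,0,0]]'
python3 -m jog '[[0,0,0,0,0,0],[0,0,0,0,0,0],[0,0,0,0,0,0],[0,0,0,0,0,0],[0,0,0,0,0,0]]' -1 25
python3 -c "
from h import *
to('o',72,.073)"
```

```text
time: 25.57
ee_pos: [0.5113, 0.1963, 0.0749]
eef_rot: [0.693, -0.142, 0.142, -0.692]
ft_force: [-0.4, 0.1, -0.5]
width: 0.0331
time: 25.98
ee_pos: [0.5124, 0.1963, 0.0771]
eef_rot: [0.693, -0.141, 0.143, -0.692]
ft_force: [0.2, -0.6, -2.2]
width: 0.0151
t 25.98 tcp [0.5124 0.1963 0.0771] local [-1.3 75.2] shift mm [ 1.3  4.1 -3.2] turn [ 0.05 -0.15  0.19] q [ 0.28  0.44 -0.88  1.79  0.38  1.09  0.43] f [ 0.2 -0.6 -2.2] w 0.0151
 shift in dock axes(x,down,y) mm [ 1.3  4.1 -3.2]
```

```bash

python3 -m jog '[[0,-0.01,-0.001,0,0,0],[0,-0.02,0,0,0,0],[0,-0.02,0,0,0,0],[0,-0.02,-0.001,0,0,0],[0,-0.02,-0.001,0,0,0],[0,-0.02,-0.001,0,0,0],[0,-0.015,0,0,0,0],[0,0,0,0,0,0]]'
python3 -c "
from h import *
to('n',-72,.205,-1)"
```

```text
time: 26.65
ee_pos: [0.509, 0.1937, 0.212]
eef_rot: [-0.693, 0.14, -0.142, 0.693]
ft_force: [0.4, 0.9, -0.8]
width: 0.0151
t 26.65 tcp [0.509  0.1937 0.212 ] local [-129.7  381.9] shift mm [ 131.9    6.9 -453. ] turn [-0.05 -0.41  0.14] q [ 0.36  0.28 -0.95  1.65  0.24  1.32  0.54] f [ 0.4  0.9 -0.8] w 0.0151
 shift in dock axes(x,down,y) mm [ 128.7    7.  -453.9]
```

```bash

python3 -m jog '[[0.0095,0,-0.032,0,0,0],[0.0095,0,-0.032,0,0,0],[0.0095,0,-0.032,0,0,0],[0.0095,0,-0.032,0,0,0],[0.0095,0,-0.032,0,0,0],[0.0095,0,-0.032,0,0,0],[0.0095,0,-0.032,0,0,0],[0.0095,0,-0.032,0,0,0],[0.0095,0,-0.032,0,0,0],[0.0095,0,-0.032,0,0,0],[0.0095,0,-0.032,0,0,0],[0,0,0,0,0,0]]'
python3 -m jog '[[0,0,0,0,0,0]]'
python3 -c "
from h import *
to('n',-72,.205,-1)"
```

```text
time: 27.65
ee_pos: [0.4635, -0.1827, 0.2092]
eef_rot: [-0.692, 0.136, -0.139, 0.695]
ft_force: [-0.1, 0.6, -2.8]
width: 0.0149
time: 27.73
ee_pos: [0.463, -0.1836, 0.2087]
eef_rot: [-0.692, 0.137, -0.14, 0.695]
ft_force: [0.4, 1.4, -2.0]
width: 0.0151
t 27.73 tcp [ 0.463  -0.1836  0.2087] local [-27.2  15.9] shift mm [ 26.1   3.4 -87.9] turn [-0.28  0.05  0.19] q [ 0.95  0.11 -0.69  1.78  0.07  1.27  1.41] f [ 0.4  1.4 -2. ] w 0.0151
 shift in dock axes(x,down,y) mm [ 26.2   3.7 -87.9]
```

```bash

python3 -m jog '[[0.0055,0,-0.018,0,0,0],[0.0055,0,-0.018,0,0,0],[0.0055,0,-0.018,0,0,0],[0.0055,0,-0.018,0,0,0],[0.0045,0,-0.015,0,0,0],[0,0,0,0,0,0],[0,0,0,0,0,0]]'
python3 -c "
from h import *
to('n',-72,.135,-1)"
```

```text
time: 28.32
ee_pos: [0.4546, -0.2725, 0.2065]
eef_rot: [-0.692, 0.135, -0.137, 0.696]
ft_force: [0.1, 0.0, -1.5]
width: 0.0149
t 28.32 tcp [ 0.4546 -0.2725  0.2065] local [ -0.7 -69.4] shift mm [-0.4 71.5 -3.1] turn [-0.38  0.44  0.08] q [ 1.02  0.19 -0.63  1.71  0.11  1.28  1.56] f [ 0.1  0.  -1.5] w 0.0149
 shift in dock axes(x,down,y) mm [-0.3 71.5 -2.6]
```

```bash

python3 -m jog '[[0,0.01,-0.003,-0.3,0.4,0],[0,0.02,0,0,0,0],[0,0.02,0,0,0,0],[0,0.02,0,0,0,0],[0,0,0,0,0,0],[0,0,0,0,0,0]]'
python3 -c "
from h import *
to('n',-72,.077,-1)"
```

```text
time: 28.82
ee_pos: [0.4553, -0.2696, 0.1322]
eef_rot: [-0.694, 0.135, -0.137, 0.694]
ft_force: [-0.2, 1.0, -0.8]
width: 0.015
t 28.82 tcp [ 0.4553 -0.2696  0.1322] local [ -1.2 -66.5] shift mm [ 0.  55.2 -5.6] turn [-0.07  0.35  0.15] q [ 1.    0.25 -0.62  1.8   0.16  1.14  1.51] f [-0.2  1.  -0.8] w 0.015
 shift in dock axes(x,down,y) mm [ 0.2 55.2 -5.5]
```

```bash

python3 -m jog '[[0,0,-0.006,0,0.3,0.1],[0,0.01,-0.001,0,0,0],[0,0.01,0,0,0,0],[0,0.01,0,0,0,0],[0,0.01,0,0,0,0],[0,0,0,0,0,0]]'
python3 -c "
from h import *
to('n',-72,.077,-1)"
```

```text
time: 29.32
ee_pos: [0.4542, -0.2768, 0.0915]
eef_rot: [0.694, -0.136, 0.14, -0.693]
ft_force: [-1.5, 0.5, -0.9]
width: 0.0148
t 29.32 tcp [ 0.4542 -0.2768  0.0915] local [  0.5 -73.5] shift mm [-1.6 14.5  1.5] turn [0.01 0.06 0.3 ] q [ 0.99  0.3  -0.61  1.84  0.2   1.06  1.49] f [-1.5  0.5 -0.9] w 0.0148
 shift in dock axes(x,down,y) mm [-1.5 14.5  1.5]
```

```bash

python3 -m jog '[[-0.0015,0.005,0.001,0,0,0],[-0.0005,0.005,0,0,0,0],[0,0.004,0,0,0,0]]'
python3 -m jog '[[0,0.003,0,0,0,0]]'
python3 -m jog '[[0,0.003,0,0,0,0]]'
```

```text
time: 29.57
ee_pos: [0.4531, -0.2749, 0.0766]
eef_rot: [0.694, -0.136, 0.14, -0.693]
ft_force: [-6.4, 0.5, 33.7]
width: 0.0148
time: 29.65
ee_pos: [0.454, -0.2755, 0.0754]
eef_rot: [0.694, -0.136, 0.141, -0.693]
ft_force: [-10.5, 4.7, 36.1]
width: 0.015
time: 29.73
ee_pos: [0.4549, -0.2758, 0.075]
eef_rot: [0.695, -0.135, 0.141, -0.692]
ft_force: [-12.5, 7.3, 35.5]
width: 0.0147
```

The drive reached the floor at the expected height. I release, retreat and check.

```bash

python3 -m jog '[[0,-0.002,0,0,0,0],[0,0,0,0,0,0],[0,0,0,0,0,0]]' -0.24
python3 -m jog '[[0,-0.01,0,0,0,0],[0,-0.02,0,0,0,0],[0,-0.02,0,0,0,0],[0,-0.02,0,0,0,0],[0,-0.02,0,0,0,0],[0,-0.02,0,0,0,0],[0,-0.02,0,0,0,0],[0,-0.01,0,0,0,0],[-0.02,-0.01,0,0,0,0],[-0.02,0,0,0,0,0],[-0.02,0,0,0,0,0],[0,0,0,0,0,0]]'
python3 - <<'E'
from h import *
from bench import r
to('n',-72,.2); check()
c=r.camera("side")["image"][60:340,150:450,::-1];cv2.imwrite("pics/a5.png",cv2.resize(c,None,fx=2,fy=2))
E
```

```text
time: 29.98
ee_pos: [0.4563, -0.2763, 0.0788]
eef_rot: [0.696, -0.134, 0.142, -0.691]
ft_force: [0.3, 0.2, -1.1]
width: 0.0273
time: 30.98
ee_pos: [0.3974, -0.2498, 0.2375]
eef_rot: [0.695, -0.133, 0.141, -0.693]
ft_force: [0.4, 0.1, 1.0]
width: 0.0333
t 30.98 tcp [ 0.3974 -0.2498  0.2375] local [-62.3 -70.5] shift mm [61.9 38.2 -1.8] turn [0.02 0.24 0.65] q [ 1.09  0.   -0.62  1.81 -0.    1.32  1.65] f [0.4 0.1 1. ] w 0.0333
 shift in dock axes(x,down,y) mm [62.3 37.5 -1.5]
top new bay 1 n 52 top z 117.8 c [ 29.7 -71.2] size [15. 11.] 89.8
top new bay 2 n 34 top z 118.2 c [ 32.4 -23.2] size [14.  7.] 88.3
top new bay 3 n 352 top z 118.3 c [ 0.9 24.5] size [70. 15.] 0.0
top new bay 4 n 323 top z 118.3 c [ 3.4 73.3] size [71. 15.] 0.3
side new bay 1 n 330 top z 113.9 c [  1.6 -69.5] size [72. 20.] 2.1
side new bay 2 n 362 top z 114.2 c [  2.7 -21.1] size [20. 72.] 88.8
side new bay 3 n 390 top z 114.2 c [ 1.1 25.7] size [73. 20.] 0.1
side new bay 4 n 425 top z 113.8 c [ 4.6 75.7] size [71. 20.] 1.5
```

View pics/a5.png

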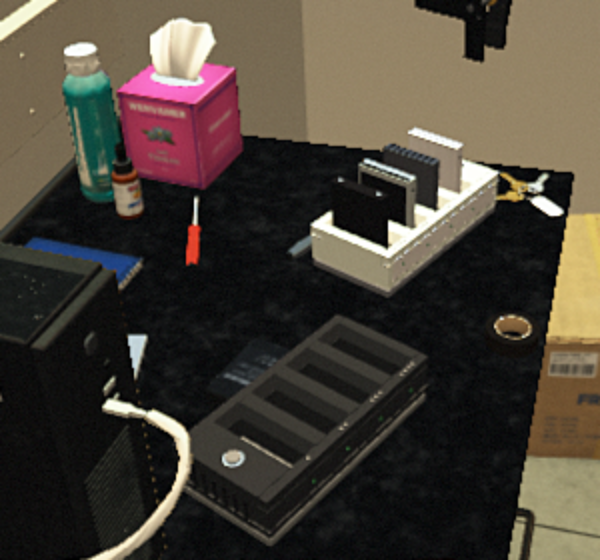

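The old dock is empty. The white dock holds, from its button end, plain, finned, disk and label, and the arm is clear.

```bash
python3 -c "
from bench import r
print(r.close_job())"
```

```text
the job is handed in; nothing more can be done
None
```

All four drives are now in the white dock in their old bay order: plain in bay 1, finned in 2, disk in 3 and label in 4. I moved them one at a time in about 31 s of robot time, without setting any on the bench, and handed the job in.

- **Seated:** on the last side-camera check, the drive tops read 113.8 to 114.2 mm, against about 114.5 mm for the same camera's reading of seated drives in the old dock. The top camera reads everything about 4 mm higher, for seated drives in either dock, so I take that as camera bias.
- **Position:** the drives sit within about 3 to 5 mm of the row's middle line. Label in bay 4 is furthest off, at about 3.4 mm (top camera) or 4.6 mm (side camera). They look upright in the last picture, and the gripper is open and clear of everything.
- **Forces:** pressing each drive home peaked at about 37 N in the wrist force, through the fingers. The finned drive was first gripped a few millimetres off centre, which gave about 15 N sideways until I recentred the gripper before lifting.
- **Unexplained reading:** when the finned drive met the slot floor, the tool was about 5 mm lower than when I gripped it. The drive's height after release was normal.
- **Partly hidden:** in the last top view the arm hid most of bays 1 and 2, so their final check rests mainly on the side camera.

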